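# Fit the drive knob on the board holder and clamp the board

### The job

The circuit-board holder has lost its red drive knob: take the yellow dust cap off the holder's sloped square spindle and put the cap down in the blue tray, then fit the red knob from the tray fully home on the spindle. Turn the knob clockwise until the jaw is shut against the edge of the green board, and leave the knob on the spindle, without shoving aside the jar, lens ring, tin or solder spool.

Things in the scene. Friction and masses are not known exactly. Their poses are not given: they have to be found in the camera images.
- holder: Fixed board holder, grey base 265 (x) by 130 (y) by 14 mm, x -127 to +138, origin on its underside. Blue drive head at its -x end, 80 mm wide, top edge z 122 mm; its face slopes, normal leaning 28 degrees from vertical towards -x. The spindle stands square to the face at its centre (x -78, y 0, z 105). Behind: sliding jaw (top 52), green board (top 45, near edge x +30, fixed), rear jaw (top 60).
- seat (a point): Centre of the top of the spindle's round collar (34 mm wide, 4 mm thick), on which the knob's underside rests when home. z runs outward along the spindle, 28 degrees from vertical; x and y are square to the spindle's flats and turn with it. From here the spindle is 14 by 14 mm square for 15 mm, then a round nose tapers from 14 to 7 mm diameter over 5 mm: 20 mm in all.
- spindle (a joint): Rotation of the spindle, rad: 0 jaw fully open, growing as it is turned clockwise seen from outside looking at its end, to a hard stop at 1.30 where the jaw meets the board. Starts between 0.2 and 0.6. Stays where it is left (friction 0.06 N m). It can only be turned between 0 and 1.30.
- jaw (a joint): Travel of the aluminium sliding jaw, m, towards the board (holder +x); geared to the spindle at 20 mm per rad. The gap between jaw and board is 26 mm minus this value; 0.026 is shut on the board.
- cap: Yellow round plastic dust cap, 30 mm diameter, 28 mm tall, 30 g, closed on top, round bore 23 mm wide and 24 mm deep. Origin at the centre of its open underside, z out through its closed top. At the start it sits loosely over the spindle, its underside on the collar; it pulls off along the spindle's axis.
- knob: Red knob, about 70 g, 52 mm tall; origin centre of underside, z up. Hub 28 by 28 mm square, 24 mm tall, with a square blind bore 16 by 16 mm, 22 mm deep, in the underside; above it a flat grip bar 60 mm long (x), 12 mm thick (y), from 24 to 52 mm height. Bore and hub are parallel to the bar. Fits the spindle in any quarter turn (play 8 degrees each way). Starts upright in the tray.
- tray: Fixed blue open tray, 180 mm (its x) by 220 mm (its y), walls 4 mm thick and 18 mm high, floor top at 4 mm; origin under its centre. The knob, lens ring, jar and tin stand in it, in any arrangement.
- jar: Amber glass jar with white lid, 34 mm diameter, 45 mm tall, upright in the tray; origin at the centre of its underside. Bystander.
- lens: Black ring of a microscope lens, 48 mm outside diameter, 16 mm tall, lying in the tray; origin at the centre of its underside. Bystander.
- tin: Round closed steel tin, 44 mm diameter, 20 mm tall, in the tray; origin at the centre of its underside. Bystander.
- spool: Solder spool with blue rims, 52 mm diameter, 40 mm tall, upright on the bench; origin at the centre of its underside. Bystander.
There are look-alikes about, which are no part of the job. There is more than one size of the knob; the one meant has the size given above.

How it is judged:
By the outcome, as a careful person would: the job done as asked, in the order asked, and still so for the second after the job is handed in, with the robot touching nothing.
It also fails if it takes over 67 s, if anything falls off the work surface, if the arm or the gripper's body presses on something with over 40 N, if the wrist force passes 120 N, or if a joint passes its speed limit or range.

### The arm

A 6-joint arm with a two-finger parallel gripper is mounted at the origin on the work surface. World frame = base frame: x ahead of the robot, y to its left, z up, the work surface at z = 0. Lengths are in m, angles in rad, forces in N, time in s.
With the tool pointing down it reaches from about 0.275 to 0.875 m from the base axis. Payload 12.5 kg.
Tool frame: the origin (TCP) lies midway between the tips of the shut fingers; the grasp point (between the pads) lies 19 mm behind it (bot.grip_depth is the distance from the TCP to the grasp point, in m); z points along the fingers, y is the line along which they close (so a half turn about z gives the same grasp; the last joint's range is limited). The gripper opens to 85 mm and grips with 20 to 120 N. Pads are 22 mm wide; open, the fingers measure 114 mm over their backs; the gripper's body (76 mm by 85 mm) begins 54 mm behind the grasp point. The pads swing forward as they close: fully open they stand 13 mm farther back than shut.
Start: joints at [1.154, 0.351, 1.652, -0, 1.139, -0.085], TCP at [0.179, 0.52, 0.231] pointing down, gripper open.
Joint ranges: [-2.75, 2.75], [-0.79, 2.1], [0.01, 2.65], [-1.57, 4.71], [0.07, 3.14], [-2.87, 2.87]. Speed limits (rad/s): [2.22, 2.22, 2.79, 3.14, 3.14, 3.14].

### API

Orientations are given as [roll, pitch, yaw] about the fixed x, y, z axes, in that order (R = Rz(yaw) Ry(pitch) Rx(roll)).
In Python, from cell import readout, snapshot, bot gives the robot as it stands.
- The arm moves only by the shell command python3 -m crank 'ROWS' [FORCE]. ROWS is JSON, a list that holds one entry, the list of rows, each a list of 7 numbers: the turn, a rotation vector about the tool's x, y, z in degrees, then the shift along the tool's x, y, z in cm, then the finger opening in cm, from 0 to 8.54. A call has 1 to 20 rows; each row shifts and turns the commanded pose from where the row before left it, along the tool's axes as they then stand; what a row does not reach is not made up. A row lasts 1/10 s, in which the tool goes at most 50 mm and 8.59 degrees, less where a joint would pass 70% of its speed; a pose out of reach is approached as far as the arm can. A call is refused whole if a number of a shift passes 5 or a number of a turn 8.59, either way. A call with a gripper value outside its range is refused whole. The fingers move at their own pace and stop on an object; FORCE is the grip in N (left out, the last holds). Time passes only in rows, so rows that do not move let the fingers close. It gives the time, the measured TCP pose, the force, the opening and the grip force at its end, in the units of the state.
- readout.sense(): the state, without advancing time (a new reading comes with each control period).
- snapshot(name): name is "side" or "top"; returns a dict with "image" (384x512x3 uint8, red, green, blue), "intrinsics" (3x3 intrinsics, pixels), "R" (3x3) and "t" (3): a world point X has camera coordinates R X + t. Camera axes: x right, y down, z forward; pixel columns grow to the right and rows downward; lengths in m; the calibration is good to about 2 mm. A picture is of the moment at which its call begins. There is no depth.
- bot.close_job(): hands the job in; it is judged then, once.
The state is a dict: "clock": time; "joints": joint angles; "dq": joint speeds; "joint_torque": joint torques, N m; "tool_pos": TCP position; "orientation": TCP orientation; "contact_force": force on the tool from outside, world axes, zero at the start; "ft_torque": the same for the moment, N m; "gripper_width": finger opening in m; "grasp_force": force on a finger pad.
Only numpy, scipy, OpenCV 4.12 (cv2) and the standard library are available. Lean on these libraries where they do the work, as an engineer would, in place of code of your own. Each camera call takes 0.05 s, during which the arm holds its last target. There are 200 camera calls.

## Working session

There is one attempt and no reset: what is moved stays moved. The work goes in short steps, Python scripts to look and compute and a shell command to move; the robot and the scene stay as the last step left them, time stands still between calls to the robot, and variables do not carry over. Pictures are saved under pics/ and viewed, at most 10 in all, crops included, and the job is handed in when it is done.

```bash
ls; mkdir -p pics
python3 - <<'E'
from cell import readout, snapshot, bot
import cv2, numpy as np, pickle
for n in ("top","side"):
    s=snapshot(n); cv2.imwrite(f"pics/{n}0.png",cv2.resize(s["image"][:,:,::-1],(800,600),interpolation=cv2.INTER_CUBIC))
    pickle.dump(s,open(f"{n}0.pkl","wb"))
    print(n,s["intrinsics"],s["R"],s["t"], -s["R"].T@s["t"])
print(readout.sense())
E
```

```text
pics
top [[347.01270775   0.         261.86126791]
 [  0.         347.01270775 193.13192961]
 [  0.           0.           1.        ]] [[-0.02272987 -0.99932937 -0.0287084 ]
 [-0.98070085  0.02786549 -0.19351836]
 [ 0.19418855  0.0237557  -0.98067654]] [0.05362765 0.55145041 0.6415597 ] [0.41744329 0.02298454 0.73741789]
side [[369.57825665   0.         256.60730185]
 [  0.         369.57825665 194.84088604]
 [  0.           0.           1.        ]] [[ 0.97293487 -0.23039223  0.01780904]
 [-0.11041906 -0.53122545 -0.84000425]
 [ 0.20299107  0.81530297 -0.54228746]] [-0.51491107  0.15547525  0.70225937] [ 0.37558998 -0.60859325  0.52059639]
{'clock': 0.1, 'joints': array([ 1.15439627e+00,  3.51186313e-01,  1.65235330e+00, -2.16110241e-05,
        1.13909803e+00, -8.46193519e-02]), 'dq': array([ 2.11343948e-04, -1.14127247e-03, -2.26096476e-03, -2.92636779e-04,
       -1.85954471e-03,  1.06223783e-05]), 'joint_torque': array([ 1.49388128e-03, -5.06835723e+01, -2.91881669e+01, -1.05658236e-05,
        2.58143649e-03,  3.14179283e-05]), 'tool_pos': array([0.179021  , 0.51973752, 0.23081267]), 'orientation': array([-3.14054975e+00, -6.87714471e-05,  2.80982097e+00]), 'contact_force': array([-0.12302791, -0.07970795, -0.42497008]), 'ft_torque': array([-0.04176163,  0.0270272 ,  0.0116993 ]), 'grasp_force': 0.0, 'gripper_width': 0.08512741654931551}
```

View pics/top0.png

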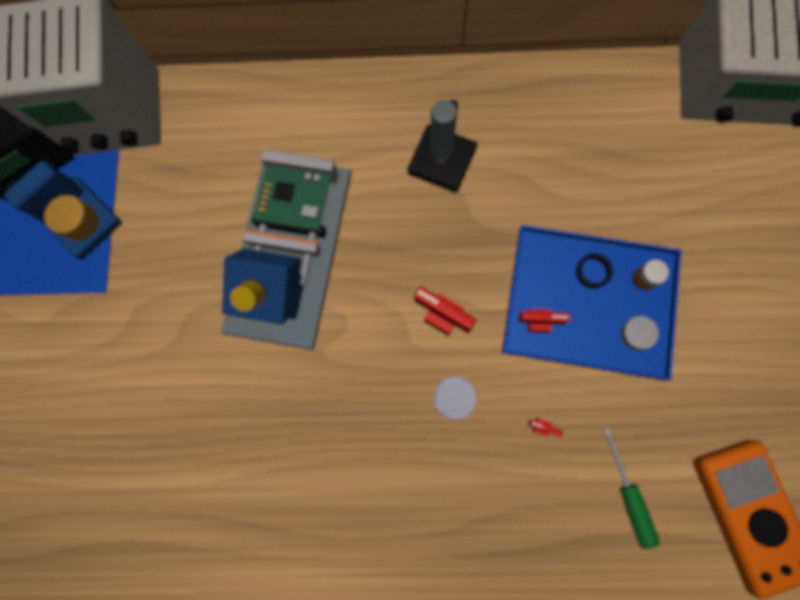

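View pics/side0.png

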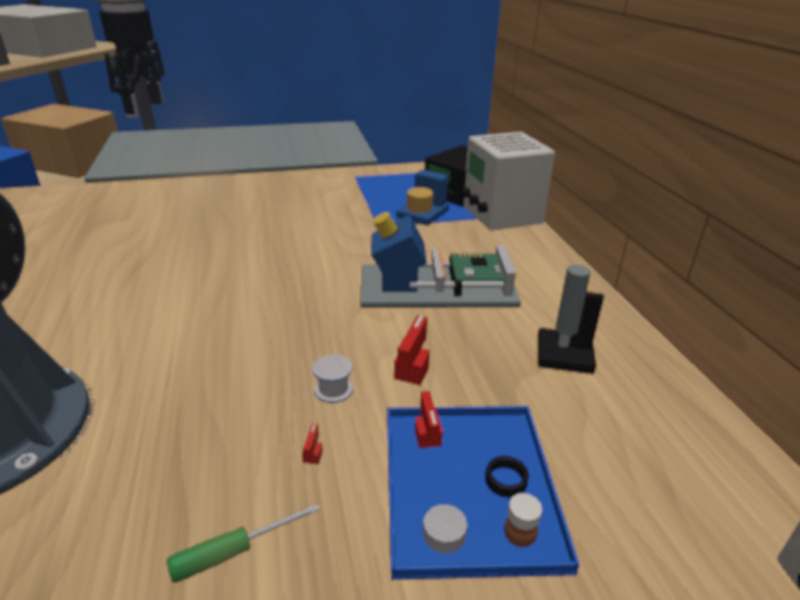

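```bash
cat > h.py <<'E'
import numpy as np, cv2, pickle
from scipy.spatial.transform import Rotation as Ro
def load(n): return pickle.load(open(n,"rb"))
def ray(s,p):
    d=s["R"].T@np.linalg.inv(s["intrinsics"])@np.array([p[0],p[1],1.]); return -s["R"].T@s["t"], d/np.linalg.norm(d)
def onz(s,p,z):
    c,d=ray(s,p); return c+d*(z-c[2])/d[2]
def tri(s1,p1,s2,p2):
    (a,u),(b,v)=ray(s1,p1),ray(s2,p2)
    k=np.linalg.lstsq(np.c_[u,-v],b-a,rcond=None)[0]; P,Q=a+u*k[0],b+v*k[1]
    return (P+Q)/2,np.linalg.norm(P-Q)
def proj(s,X):
    q=s["intrinsics"]@(s["R"]@np.asarray(X)+s["t"]); return q[:2]/q[2]
def blobs(s,lo,hi,amin=20):
    m=cv2.inRange(cv2.cvtColor(s["image"],cv2.COLOR_RGB2HSV),lo,hi)
    n,l,st,c=cv2.connectedComponentsWithStats(m)
    return [(l==i,st[i],c[i]) for i in range(1,n) if st[i][4]>=amin]
E
python3 - <<'E'
from h import *
np.set_printoptions(precision=4,suppress=True)
for n in ("top0","side0"):
    s=load(n+".pkl")
    for nm,lo,hi in (("yel",(20,150,80),(32,255,255)),("red",(0,180,90),(6,255,255)),("blue",(105,200,100),(120,255,255))):
        for m,st,c in blobs(s,lo,hi):
            cs=cv2.findContours(m.astype(np.uint8),cv2.RETR_EXTERNAL,cv2.CHAIN_APPROX_NONE)[0]
            r=cv2.minAreaRect(max(cs,key=len)); print(n,nm,st,c,r)
t=load("top0.pkl")["image"][:,:,::-1]
a=cv2.resize(t[85:235,135:235],(400,600),interpolation=cv2.INTER_CUBIC)
b=cv2.resize(t[140:250,315:445],(400,338),interpolation=cv2.INTER_CUBIC)
s=load("side0.pkl")["image"][:,:,::-1]
c=cv2.resize(s[245:300,255:340],(400,259),interpolation=cv2.INTER_CUBIC)
cv2.imwrite("pics/crop.png",np.hstack([a,np.vstack([b,c,np.zeros((3,400,3),np.uint8)])]))
E
```

```text
top0 yel [148 180  19  19 249] [156.9598 188.7631] ((157.73077392578125, 188.84616088867188), (14.976905822753906, 20.246559143066406), 56.3099365234375)
top0 red [266 189  38  24 431] [285.8631 201.2575] ((282.9411926269531, 200.26470947265625), (40.645164489746094, 19.036340713500977), 30.963756561279297)
top0 red [334 200  26  11 166] [344.5181 204.5783] ((346.5, 205.0), (10.0, 25.0), 90.0)
top0 red [342 268  18  11  88] [350.3636 274.3864] ((350.79998779296875, 274.5999755859375), (17.076295852661133, 8.221921920776367), 18.43494987487793)
top0 blue [ 38  98  36  36 673] [ 60.2972 111.0862] ((62.80000686645508, 108.89999389648438), (40.603782653808594, 29.697351455688477), 37.18470764160156)
top0 blue [   0  128   69   59 2566] [ 27.1625 164.7023] ((34.0, 157.0), (58.0, 68.0), 90.0)
top0 blue [ 333  147   99   94 3443] [391.9771 190.1444] ((379.6065673828125, 193.68740844726562), (104.21217346191406, 79.41043090820312), 9.039482116699219)
top0 blue [373 166  15  15 142] [380.3099 172.4789] ((380.24005126953125, 172.3200225830078), (14.800000190734863, 12.0), 53.13010025024414)
side0 yel [240 138  13  13 110] [245.9455 143.7545] ((245.94117736816406, 143.73529052734375), (12.176399230957031, 9.432422637939453), 59.036251068115234)
side0 red [253 204  21  41 521] [263.3417 228.1056] ((263.0, 224.0), (20.0, 40.0), 0.0)
side0 red [267 251  15  34 267] [273.2135 270.9663] ((272.2705993652344, 267.7176513671875), (33.19036102294922, 13.449688911437988), 77.47119140625)
side0 red [194 277  11  19 137] [199.1168 287.7153] ((199.0, 286.0), (10.0, 18.0), 0.0)
```

View pics/crop.png

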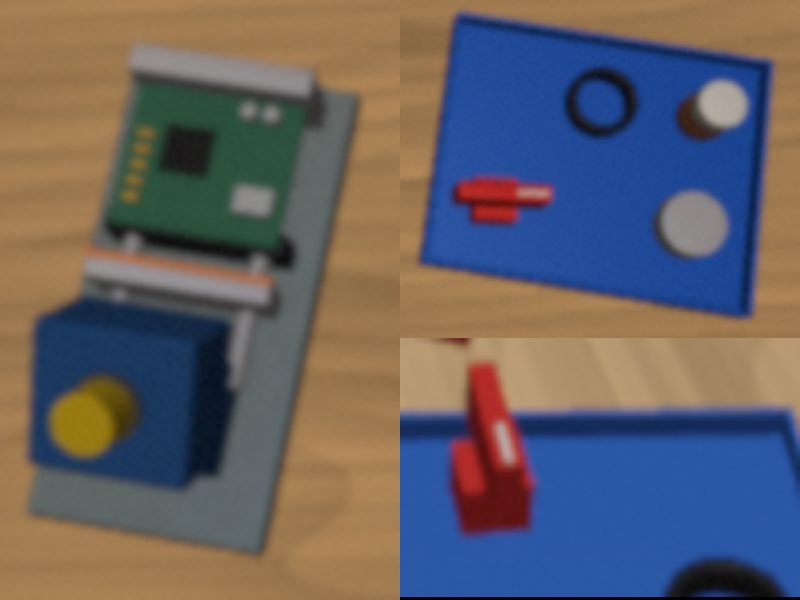

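Run:
```python
from h import *
np.set_printoptions(precision=4,suppress=True)
T,S=load("top0.pkl"),load("side0.pkl")
a=lambda u,v:(135+u/4-.375,85+v/4-.375)
b=lambda u,v:(315+(u-400)/3.077-.34,140+v/3.077-.34)
c=lambda u,v:(255+(u-400)/4.706-.4,245+(v-338)/4.706-.4)
FL,FR,RR=[onz(T,a(*p),.014) for p in((28,513),(263,552),(358,93))]
print("base",FL,FR,RR,np.linalg.norm(FL-FR),np.linalg.norm(RR-FR))
y1=np.arctan2(*(RR-FR)[[1,0]]);y2=np.arctan2(*(FL-FR)[[1,0]])-np.pi/2
print("yaw",y1,y2)
yaw=y1; ex=np.array([np.cos(yaw),np.sin(yaw),0]);ey=np.array([-np.sin(yaw),np.cos(yaw),0])
for P,l in((FL,(-.127,.065)),(FR,(-.127,-.065)),(RR,(.138,-.065))): print("O",P-l[0]*ex-l[1]*ey)
Bn=[onz(T,a(*p),.045) for p in((110,226),(279,247))];d=Bn[0]-Bn[1]
print("board near edge",Bn,"yaw",np.arctan2(d[1],d[0])-np.pi/2)
# side base corners (view px /1.5625): near side is y-: (360,303)? use cap triangulation
yt=blobs(T,(20,150,80),(32,255,255))[0][2];ys=blobs(S,(20,150,80),(32,255,255))[0][2]
print("cap tri",tri(T,yt,S,ys))
# tray rim corners z=.018
C=[onz(T,b(*p),.018) for p in((458,13),(771,62),(750,317),(421,263))]
print("tray",np.array(C),[np.linalg.norm(C[i]-C[i-1]) for i in range(4)],np.mean(C,0))
# knob white patch
def white(s,x0,x1,y0,y1):
    im=s["image"][y0:y1,x0:x1].astype(float);w=np.clip(im[:,:,1]-120,0,None)*(im[:,:,0]>150)
    yy,xx=np.mgrid[y0:y1,x0:x1];return (w*xx).sum()/w.sum(),(w*yy).sum()/w.sum()
wt,ws=white(T,345,370,197,210),white(S,272,284,258,275)
print("white",wt,ws,tri(T,wt,S,ws),onz(T,wt,.056),onz(S,ws,.056))
print("bar top edge pts",[onz(T,b(*p),.056) for p in((460,180),(510,180),(553,187),(551,205))])
print("far end side",onz(S,c(483,365),.056), "near",onz(S,c(518,470),.056))
print("hub bottom side z.004",[onz(S,c(*p),.004) for p in((463,533),(530,528))])
for nm,p,h in(("lens",(601,102),.01),("jar",(722,105),.049),("tin",(692,224),.024)):print(nm,onz(T,b(*p),h))
print("spool",onz(T,(456/1.5625,398/1.5625),.04))
```

```text
base [0.5252 0.2968 0.014 ] [0.5012 0.1712 0.014 ] [0.7578 0.1207 0.014 ] 0.12792298873369692 0.26155395331280695
yaw -0.19424718428907378 -0.18887921145805509
O [0.6373 0.2085 0.014 ]
O [0.6384 0.2104 0.014 ]
O [0.635  0.2111 0.014 ]
board near edge [array([0.6726, 0.2482, 0.045 ]), array([0.6581, 0.1582, 0.045 ])] yaw -0.16053293425289872
cap tri (array([0.5534, 0.2299, 0.121 ]), np.float64(0.0005654275526111991))
tray [[ 0.664  -0.1169  0.018 ]
 [ 0.6215 -0.3293  0.018 ]
 [ 0.4479 -0.2951  0.018 ]
 [ 0.489  -0.0812  0.018 ]] [np.float64(0.17854613869081618), np.float64(0.21660945703969112), np.float64(0.17700027881716301), np.float64(0.21776315434556742)] [ 0.5556 -0.2056  0.018 ]
white (np.float64(358.5405405405405), np.float64(202.13513513513513)) (np.float64(278.6273525721455), np.float64(262.75031367628605)) (array([ 0.5299, -0.149 ,  0.0664]), np.float64(0.005522773823554054)) [ 0.5288 -0.1512  0.056 ] [ 0.5363 -0.1384  0.056 ]
bar top edge pts [array([ 0.5381, -0.1038,  0.056 ]), array([ 0.5372, -0.1358,  0.056 ]), array([ 0.5319, -0.1629,  0.056 ]), array([ 0.5203, -0.1607,  0.056 ])]
far end side [ 0.5339 -0.1036  0.056 ] near [ 0.5312 -0.1627  0.056 ]
hub bottom side z.004 [array([ 0.5175, -0.1416,  0.004 ]), array([ 0.5442, -0.1447,  0.004 ])]
lens [ 0.5986 -0.2133  0.01  ]
jar [ 0.5845 -0.279   0.049 ]
tin [ 0.5098 -0.2614  0.024 ]
spool [ 0.4299 -0.0165  0.04  ]
```

```bash
cat >> h.py <<'E'
np.set_printoptions(precision=4,suppress=True)
O=np.array([.637,.210,0]); YAW=-.19
H=Ro.from_euler('z',YAW).as_matrix()
A=Ro.from_euler('y',-28,degrees=True).as_matrix()
SR=H@A               # seat frame at theta=0
n=SR[:,2]; FACE=O+H@np.array([-.078,0,.105]); SEAT=FACE+.004*n
def plan(p,R,st):
    R0=Ro.from_euler('xyz',st["orientation"]).as_matrix()
    w=np.degrees(Ro.from_matrix(R0.T@R).as_rotvec())
    d=(p-st["tool_pos"])*100
    print("turn",w,"rows>=",np.abs(w).max()/8.59,"| shift before turn",R0.T@d,"after",R.T@d)
E
python3 - <<'E'
from h import *
from cell import readout
T,S=load("top0.pkl"),load("side0.pkl")
a=lambda u,v:(135+u/4-.375,85+v/4-.375)
q=onz(T,a(82,422),(FACE+.032*n)[2]); print("captop",q,"exp",FACE+.032*n)
print("proj cap top",proj(T,FACE+.032*n),a(82,422),"side",proj(S,FACE+.032*n))
# yellow mask split in the side view
m,st,c=blobs(S,(20,150,80),(32,255,255))[0]; print(st,c, "side exp mid",proj(S,FACE+.018*n),proj(T,FACE+.018*n))
loc=lambda p,z:H.T@(onz(T,a(*p),z)-O)
print("face corners top edge z.122",[loc(p,.122) for p in((38,318),(233,322))],"lower",[onz(T,a(*p),0.08) for p in((30,462),(187,488))])
print("jaw orange",loc((90,248),.052),loc((272,281),.052),"board",loc((112,222),.045),loc((282,242),.045),"rear jaw",loc((134,72),.06),loc((310,97),.06))
tool=np.c_[-SR[:,0],SR[:,1],-n]
tool[:,1]=np.cross(tool[:,2],tool[:,0])
plan(SEAT+.09*n,tool,readout.sense())
E
```

```text
captop [0.548  0.229  0.1333] exp [0.5457 0.2276 0.1333]
proj cap top [155.8935 191.3943] (155.125, 190.125) side [243.0079 139.9409]
[240 138  13  13 110] [245.9455 143.7545] side exp mid [245.6227 144.4434] [158.9095 189.2621]
face corners top edge z.122 [array([-0.0445,  0.0376,  0.122 ]), array([-0.0319, -0.0528,  0.122 ])] lower [array([0.5404, 0.272 , 0.08  ]), array([0.5255, 0.1949, 0.08  ])]
jaw orange [0.0122 0.0492 0.052 ] [ 0.0097 -0.0487  0.052 ] board [0.0301 0.0436 0.045 ] [ 0.0334 -0.0479  0.045 ] rear jaw [0.1089 0.0447 0.06  ] [ 0.1094 -0.0505  0.06  ]
turn [ -2.043  -27.9609  -7.946 ] rows>= 3.25504965343816 | shift before turn [-41.2989 -16.0886   4.2955] after [-32.0809 -21.767   21.9069]
```

```bash
sed -i 's/^O=.*/O=np.array([.6383,.2112,0])/' h.py
python3 -m crank '[[[0,0,0,-2.5,-1,0,8.5],[0,0,0,-4,-1.6,0,8.5],[0,0,0,-4,-1.6,0,8.5],[0,0,0,-4,-1.6,0,8.5],[0,0,0,-4,-1.6,0,8.5],[0,0,0,-4,-1.6,0,8.5],[0,0,0,-4,-1.6,0,8.5],[0,0,0,-4,-1.6,0,8.5],[0,0,0,-4,-1.6,0,8.5],[0,0,0,-4,-1.6,0,8.5],[0,0,0,-2.5,-0.9,0,8.5],[-0.5,-7,-2,0,0,0,6],[-0.5,-7,-2,0,0,0,6],[-0.5,-7,-2,0,0,0,6],[-0.5,-7,-2,0,0,0,6],[0,0,0,0,0,0,6],[0,0,0,0,0,0,6]]]' 40
cat > pc.py <<'E'
from h import *
from cell import readout
tool=np.c_[-SR[:,0],SR[:,1],-n]; st=readout.sense(); print(st["joints"],st["contact_force"])
plan(SEAT+.009*n,tool,st)
E
python3 pc.py
```

```text
clock: 1.8
tool_pos: [0.5134, 0.2326, 0.2313]
orientation: [3.141, 0.487, 2.952]
contact_force: [0.5, 0.1, 1.1]
gripper_width: 0.0601
grasp_force: 0.0Traceback (most recent call last):
  File "pc.py", line 1, in <module>
    from h import *
  File "h.py", line 20, in <module>
    H=Ro.from_euler('z',YAW).as_matrix()
                        ^^^
NameError: name 'YAW' is not defined
```

```bash
sed -i 's/^O=.*/&; YAW=-.19/' h.py; python3 pc.py
```

```text
[ 0.4791  0.2403  1.8891 -0.4813  0.6767 -0.5742] [0.5496 0.1476 1.0916]
turn [ 0.0098 -0.1195  0.0028] rows>= 0.013909535297121287 | shift before turn [ 1.609   0.2582 12.1393] after [ 1.6344  0.2602 12.1358]
```

```bash
python3 -m crank '[[[0,-0.1,0,1.6,0.26,2,6],[0,0,0,0,0,3,6],[0,0,0,0,0,3,6],[0,0,0,0,0,2.5,6],[0,0,0,0,0,1.6,6],[0,0,0,0,0,0,6],[0,0,0,0,0,0,4.5],[0,0,0,0,0,0,3.5],[0,0,0,0,0,0,2],[0,0,0,0,0,0,2],[0,0,0,0,0,0,2],[0,0,0,0,0,0,2],[0,0,0,0,0,0,2]]]' 25
python3 pc.py
python3 - <<'E'
from cell import snapshot
import cv2,numpy as np
t=snapshot("top")["image"][95:245,110:240,::-1];s=snapshot("side")["image"][80:210,200:345,::-1]
cv2.imwrite("pics/g1.png",np.hstack([cv2.resize(t,(400,460)),cv2.resize(s,(400,460))]))
E
```

```text
clock: 3.1
tool_pos: [0.5566, 0.227, 0.1182]
orientation: [3.141, 0.493, 2.952]
contact_force: [-2.4, -1.6, 7.7]
gripper_width: 0.028
grasp_force: 24.8
[ 0.4308  0.4714  1.8953 -0.6772  0.4531 -0.3831] [-2.4437 -1.5794  7.6802]
turn [0.0544 0.2263 0.0229] rows>= 0.026344811049085464 | shift before turn [ 0.1597 -0.0104  0.1076] after [ 0.1592 -0.0104  0.1082]
```

View pics/g1.png

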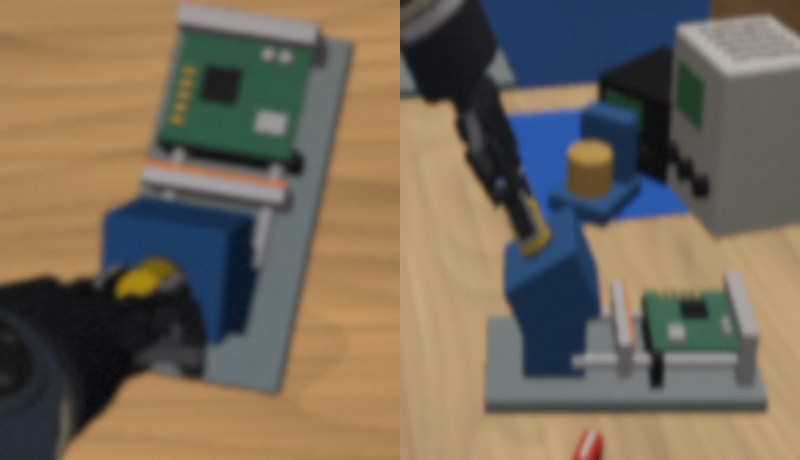

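```bash
python3 -m crank '[[[0,0,0,0,0,-1,2],[0,0,0,0,0,-1.5,2],[0,0,0,0,0,-2,2],[0,0,0,0,0,-3,2],[0,0,0,0,0,-3,2],[0,0,0,0,0,-1,2],[0,0,0,0,0,0,2]]]' 25
python3 - <<'E'
from h import *
from cell import snapshot,readout
st=readout.sense();print(st["gripper_width"],st["contact_force"],st["tool_pos"],st["joints"])
T,S=snapshot("top"),snapshot("side")
t=T["image"][95:245,110:240,::-1];s=S["image"][80:180,210:300,::-1]
cv2.imwrite("pics/g2.png",np.hstack([cv2.resize(t,(400,460),interpolation=cv2.INTER_CUBIC),cv2.resize(s,(400,460),interpolation=cv2.INTER_CUBIC)]))
print(proj(T,SEAT),proj(T,SEAT+.02*n),proj(S,SEAT),proj(S,SEAT+.02*n))
R=np.array([[0,1,0],[1,0,0],[0,0,-1.]]) # placeholder
yaw=1.38; R=Ro.from_euler('xyz',[np.pi,0,yaw]).as_matrix()
plan(np.array([.61,-.145,.0135]),R,st)
E
```

```text
clock: 3.9
tool_pos: [0.503, 0.2375, 0.2199]
orientation: [3.14, 0.493, 2.952]
contact_force: [-0.2, -0.8, -1.1]
gripper_width: 0.0285
grasp_force: 24.8
0.028508494520407653 [-0.1683 -0.848  -1.1403] [0.503  0.2375 0.2199] [ 0.5004  0.2442  1.9194 -0.518   0.6501 -0.5168]
[161.188  186.5566] [157.0024 189.4825] [248.5975 148.633 ] [244.9151 142.282 ]
turn [22.2614 22.0518 88.11  ] rows>= 10.257277610329394 | shift before turn [ -5.8349 -35.6084  26.4934] after [-35.5303  17.764   20.6383]
```

View pics/g2.png

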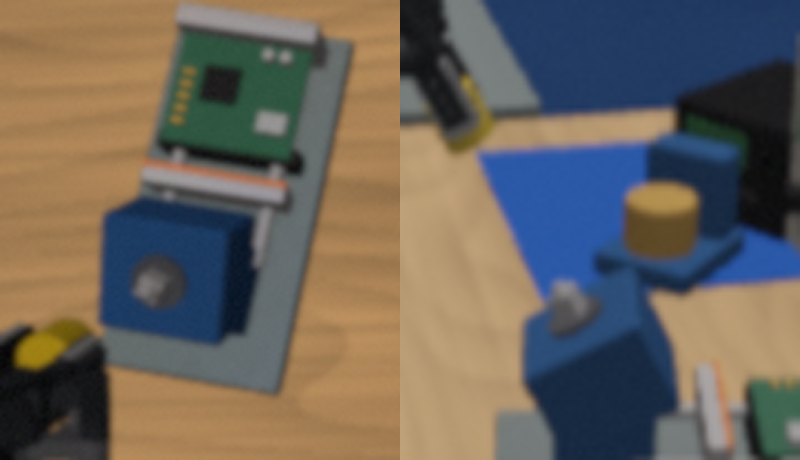

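```bash
python3 -m crank '[[[2.02,2,8.01,0,0,0,2],[2.02,2,8.01,0,0,0,2],[2.02,2,8.01,0,0,0,2],[2.02,2,8.01,0,0,0,2],[2.02,2,8.01,0,0,0,2],[2.02,2,8.01,0,0,0,2],[2.02,2,8.01,0,0,0,2],[2.02,2,8.01,0,0,0,2],[2.02,2,8.01,0,0,0,2],[2.02,2,8.01,0,0,0,2],[2.02,2,8.01,0,0,0,2],[0,0,0,0,0,0,2]]]' 25
python3 -m crank '[[[0,0,0,-2,1,0,2],[0,0,0,-4,2,0,2],[0,0,0,-4,2,0,2],[0,0,0,-4,2,0,2],[0,0,0,-4,2,2,2],[0,0,0,-4,2,3,2],[0,0,0,-4,2,3,2],[0,0,0,-4,2,3,2],[0,0,0,-3.5,1.8,2,2],[0,0,0,-2,1,1,2],[0,0,0,0,0,0,2],[0,0,0,0,0,0,2]]]' 25
cat > pp.py <<'E'
from h import *
from cell import readout
st=readout.sense(); print(st["joints"],st["contact_force"],st["gripper_width"])
plan(np.array([.61,-.145,.0135]),Ro.from_euler('xyz',[np.pi,0,1.38]).as_matrix(),st)
E
python3 pp.py
python3 - <<'E'
from h import *
from cell import snapshot
T,S=snapshot("top"),snapshot("side")
t=T["image"][100:260,300:450,::-1];s=S["image"][170:370,220:380,::-1]
cv2.imwrite("pics/g3.png",np.hstack([cv2.resize(t,(400,427),interpolation=cv2.INTER_CUBIC),cv2.resize(s,(400,427),interpolation=cv2.INTER_CUBIC)]))
E
```

```text
clock: 5.2
tool_pos: [0.5035, 0.236, 0.2168]
orientation: [-3.138, 0.003, 1.375]
contact_force: [-0.0, 0.6, -0.6]
gripper_width: 0.0285
grasp_force: 24.8
clock: 6.4
tool_pos: [0.607, -0.1362, 0.0845]
orientation: [-3.139, 0.003, 1.381]
contact_force: [-0.3, 0.7, -0.3]
gripper_width: 0.0283
grasp_force: 24.8
[-0.2944  0.6532  1.5645 -0.0035  0.926  -0.1029] [-0.2794  0.6645 -0.306 ] 0.02834038116647891
turn [-0.1363  0.1455  0.0779] rows>= 0.016940301875003495 | shift before turn [-0.7876  0.4776  7.0976] after [-0.805   0.4618  7.0967]
```

View pics/g3.png

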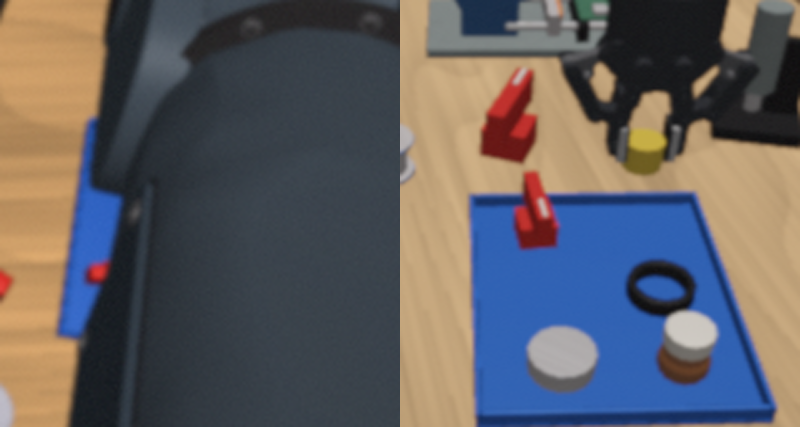

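```bash
python3 -m crank '[[[0,0,0,-0.8,0.46,1,2],[0,0,0,0,0,2,2],[0,0,0,0,0,2,2],[0,0,0,0,0,1,2],[0,0,0,0,0,0.4,2],[0,0,0,0,0,0.2,2],[0,0,0,0,0,0.2,2],[0,0,0,0,0,0,2],[0,0,0,0,0,0,2]]]' 25; python3 pp.py
```

```text
clock: 7.4
tool_pos: [0.6107, -0.1453, 0.018]
orientation: [-3.142, 0.002, 1.379]
contact_force: [0.0, 0.4, -0.2]
gripper_width: 0.0285
grasp_force: 24.8
[-0.3069  0.7581  1.5677 -0.0028  0.8156 -0.1135] [ 0.0005  0.4198 -0.1692] 0.02847101265500793
turn [-0.0009  0.118  -0.0358] rows>= 0.013738220388755577 | shift before turn [ 0.0173 -0.0721  0.448 ] after [ 0.0165 -0.0721  0.448 ]
```

```bash
python3 -m crank '[[[0,0,0,0,0,0.15,2],[0,0,0,0,0,0.15,2],[0,0,0,0,0,0.1,2],[0,0,0,0,0,0,2]]]' 25; python3 pp.py
```

```text
clock: 7.8
tool_pos: [0.6105, -0.1452, 0.0141]
orientation: [-3.141, 0.002, 1.379]
contact_force: [-3.4, 0.8, 8.6]
gripper_width: 0.0283
grasp_force: 25.7
[-0.3069  0.764   1.5682 -0.0028  0.8099 -0.1135] [-3.4308  0.8433  8.5907] 0.028254530791093396
turn [-0.0441  0.1113 -0.0376] rows>= 0.0129542748616513 | shift before turn [ 0.0127 -0.0498  0.065 ] after [ 0.0126 -0.0498  0.065 ]
```

```bash
python3 -m crank '[[[0,0,0,0,0,0,4.5],[0,0,0,0,0,0,4.5],[0,0,0,0,0,0,4.5],[0,0,0,0,0,-2,4.5],[0,0,0,0,0,-4,4.5],[0,0,0,0,0,-4,4.5],[0,0,0,0,0,0,4.5]]]' 25
python3 - <<'E'
from h import *
from cell import readout,snapshot
st=readout.sense(); print(st["gripper_width"])
plan(np.array([.5315,-.133,.0315]),Ro.from_euler('xyz',[np.pi,0,1.471]).as_matrix(),st)
S=snapshot("side")
print(proj(S,[.61,-.145,.018]))
for nm,lo,hi in (("yel",(20,150,80),(32,255,255)),("red",(0,180,90),(6,255,255))):
    for m,s,c in blobs(S,lo,hi): print(nm,s,c)
E
```

```text
clock: 8.5
tool_pos: [0.6131, -0.1458, 0.1188]
orientation: [3.134, 0.003, 1.379]
contact_force: [-0.3, -0.4, 0.5]
gripper_width: 0.0449
grasp_force: 0.0
0.04487560502776151
turn [ 0.4324  0.1877 -5.2502] rows>= 0.6112038057727196 | shift before turn [-0.2679 -8.3239  8.6676] after [ 0.4634 -8.2492  8.7305]
[316.0628 274.2658]
yel [310 263  14  19 226] [316.2522 272.0575]
red [253 205  21  40 542] [263.69   227.7657]
red [267 251  15  34 269] [273.2602 270.9517]
red [194 278  11  18 129] [199.1318 287.9535]
```

```bash
python3 -m crank '[[[0.4,0.2,-5.25,0,0,0,5],[0,0,0,0.2,-2.5,0,5],[0,0,0,0.2,-3.5,0,5],[0,0,0,0.06,-2.25,0,5],[0,0,0,0,0,0,5],[0,0,0,0,0,2,5],[0,0,0,0,0,1.5,5],[0,0,0,0,0,0,5]]]' 25
cat > pk.py <<'E'
from h import *
from cell import readout
st=readout.sense(); print(st["joints"],st["contact_force"],st["gripper_width"])
plan(np.array([.5315,-.133,.0315]),Ro.from_euler('xyz',[np.pi,0,1.471]).as_matrix(),st)
E
python3 pk.py
python3 - <<'E'
from h import *
from cell import snapshot
T,S=snapshot("top"),snapshot("side")
t=T["image"][120:260,280:440,::-1];s=S["image"][200:310,230:340,::-1]
cv2.imwrite("pics/g4.png",np.hstack([cv2.resize(t,(400,400),interpolation=cv2.INTER_CUBIC),cv2.resize(s,(400,400),interpolation=cv2.INTER_CUBIC)]))
E
```

```text
clock: 9.35
tool_pos: [0.5279, -0.1318, 0.0768]
orientation: [-3.13, -0.003, 1.471]
contact_force: [0.6, 0.3, -0.3]
gripper_width: 0.0498
grasp_force: 0.0
[-0.3304  0.554   1.7781  0.0002  0.8214 -0.2306] [ 0.5788  0.2676 -0.2664] 0.049778604130297485
turn [-0.6612 -0.1639 -0.0076] rows>= 0.07696967415387425 | shift before turn [-0.0937  0.4262  4.5214] after [-0.0808  0.374   4.5263]
```

View pics/g4.png

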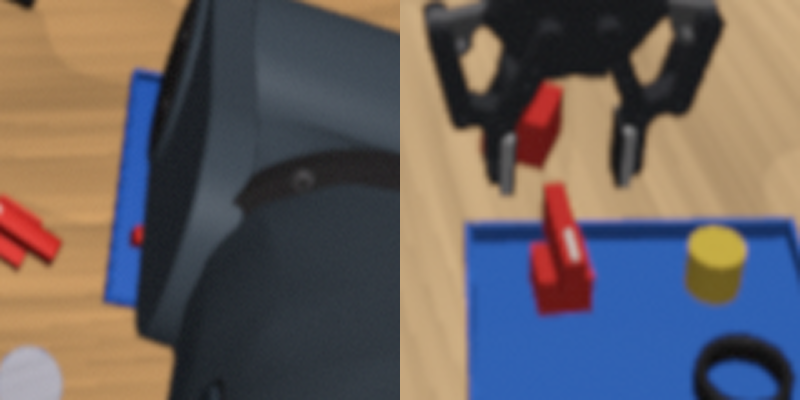

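```bash
python3 -m crank '[[[-0.6,-0.2,0,0,0.38,1,5],[0,0,0,0,0,1.5,5],[0,0,0,0,0,1.2,5],[0,0,0,0,0,0.8,5],[0,0,0,0,0,0,5],[0,0,0,0,0,0,3],[0,0,0,0,0,0,1],[0,0,0,0,0,0,0.8],[0,0,0,0,0,0,0.8],[0,0,0,0,0,0,0.8],[0,0,0,0,0,0,0.8]]]' 40; python3 pk.py
```

```text
clock: 10.55
tool_pos: [0.5326, -0.1326, 0.0343]
orientation: [3.139, 0.002, 1.471]
contact_force: [-0.4, 0.8, 3.1]
gripper_width: 0.0111
grasp_force: 44.0
[-0.3284  0.6262  1.7889 -0.0013  0.7231 -0.2276] [-0.4293  0.7754  3.1191] 0.011135586817210993
turn [ 0.1738  0.0924 -0.0039] rows>= 0.020233628006130436 | shift before turn [-0.0507 -0.1014  0.2814] after [-0.0512 -0.1005  0.2817]
```

```bash
python3 -m crank '[[[0,0,0,0,0,-1.5,0.8],[0,0,0,0,0,-3,0.8],[0,0,0,0,0,-4,0.8],[0,0,0,0,0,-4,0.8],[0,0,0,0,0,-4,0.8],[0,0,0,0,0,-2,0.8],[0,0,0,0,0,0,0.8],[0,0,0,0,0,0,0.8]]]' 60
cat > pi.py <<'E'
from h import *
import sys
from cell import readout
d,th=float(sys.argv[1]),float(sys.argv[2])
tool=np.c_[-SR[:,0],SR[:,1],-n]@Ro.from_euler('z',th).as_matrix()
st=readout.sense(); print(st["joints"],st["contact_force"],st["gripper_width"])
plan(SEAT+d*n,tool,st)
E
python3 pi.py .08 .29
```

```text
clock: 11.35
tool_pos: [0.5316, -0.1321, 0.2191]
orientation: [3.139, 0.002, 1.471]
contact_force: [-0.3, -0.1, -1.1]
gripper_width: 0.0106
grasp_force: 60.2
[-0.3281  0.3583  1.673  -0.001   1.1072 -0.2278] [-0.3147 -0.0621 -1.0721] 0.010565340169321858
turn [-22.9004 -18.6266 -66.7902] rows>= 7.775340969214277 | shift before turn [36.2857 -4.5142  3.9266] after [18.5705 31.7423 -0.1107]
```

```bash
python3 -m crank '[[[0,0,0,2,-0.2,0,0.8],[0,0,0,4,-0.5,0,0.8],[0,0,0,4,-0.5,0,0.8],[0,0,0,4,-0.5,0,0.8],[0,0,0,4,-0.5,0,0.8],[0,0,0,4,-0.5,0,0.8],[0,0,0,4,-0.5,0,0.8],[0,0,0,4,-0.5,0,0.8],[0,0,0,4,-0.5,0,0.8],[0,0,0,2.3,-0.3,0,0.8],[-2.54,-2.07,-7.42,0,0,0,0.8],[-2.54,-2.07,-7.42,0,0,0,0.8],[-2.54,-2.07,-7.42,0,0,0,0.8],[-2.54,-2.07,-7.42,0,0,0,0.8],[-2.54,-2.07,-7.42,0,0,0,0.8],[-2.54,-2.07,-7.42,0,0,0,0.8],[-2.54,-2.07,-7.42,0,0,0,0.8],[-2.54,-2.07,-7.42,0,0,0,0.8],[-2.54,-2.07,-7.42,0,0,0,0.8],[0,0,0,0,0,0,0.8]]]' 60
python3 pi.py .08 .29
```

```text
clock: 13.35
tool_pos: [0.5217, 0.2329, 0.2163]
orientation: [2.995, 0.465, 2.63]
contact_force: [0.1, -1.0, -1.2]
gripper_width: 0.0108
grasp_force: 60.1
[ 0.4722  0.2744  1.8857 -0.4972  0.6495 -0.2721] [ 0.0582 -1.043  -1.235 ] 0.010768225406269788
turn [-0.1646 -0.1479  0.1871] rows>= 0.021779430226231165 | shift before turn [ 1.5887 -0.3822  3.3422] after [ 1.5961 -0.397   3.337 ]
```

Correct to the hover and look.

```bash
python3 -m crank '[[[-0.16,-0.15,0.19,0.8,-0.2,1.3,0.8],[0,0,0,0.8,-0.2,1.3,0.8],[0,0,0,0,0,0.5,0.8],[0,0,0,0,0,0,0.8],[0,0,0,0,0,0,0.8]]]' 60
python3 pi.py .08 .29
python3 - <<'E'
from h import *
from cell import snapshot,readout
st=readout.sense();R=Ro.from_euler('xyz',st["orientation"]).as_matrix();p=st["tool_pos"]
T,S=snapshot("top"),snapshot("side")
import pickle
pickle.dump(T,open("top1.pkl","wb"));pickle.dump(S,open("side1.pkl","wb"))
t=T["image"][130:230,110:210,::-1];s=S["image"][80:180,200:300,::-1]
cv2.imwrite("pics/g5.png",np.hstack([cv2.resize(t,(400,400),interpolation=cv2.INTER_CUBIC),cv2.resize(s,(400,400),interpolation=cv2.INTER_CUBIC)]))
K=lambda v:p+R@np.array([v[0],v[1],.0303-v[2]])
for v in((0,0,0),(-.014,-.014,0),(.014,-.014,0),(-.014,.014,0),(.014,.014,0),(-.03,0,.052),(.03,0,.052)): print(v,"side",(proj(S,K(v))-(200,80)+.375)*4+(400,0),"top",(proj(T,K(v))-(110,130)+.375)*4)
for q in(0,.02):print("seat side",(proj(S,SEAT+q*n)-(200,80)+.375)*4+(400,0),"top",(proj(T,SEAT+q*n)-(110,130)+.375)*4)
E
```

```text
clock: 13.85
tool_pos: [0.5239, 0.2342, 0.1835]
orientation: [2.986, 0.468, 2.62]
contact_force: [0.3, -0.1, -0.3]
gripper_width: 0.0104
grasp_force: 60.1
[ 0.473   0.3259  1.9131 -0.5602  0.576  -0.1889] [ 0.3277 -0.0816 -0.2759] 0.010449941355498824
turn [ 0.101   0.1158 -0.2779] rows>= 0.03234740117760042 | shift before turn [ 0.2331 -0.1761  0.35  ] after [ 0.2333 -0.1743  0.3508]
(0, 0, 0) side [559.98   204.5638] top [157.2721 253.9708]
(-0.014, -0.014, 0) side [573.6025 209.2354] top [197.5112 239.7971]
(0.014, -0.014, 0) side [535.1312 223.0746] top [176.5926 295.3908]
(-0.014, 0.014, 0) side [584.6097 186.2162] top [137.648  211.8999]
(0.014, 0.014, 0) side [546.8444 200.0592] top [117.543  267.9649]
(-0.03, 0, 0.052) side [560.6637 116.809 ] top [126.3837 225.9682]
(0.03, 0, 0.052) side [477.8385 149.5079] top [ 80.2458 355.1937]
seat side [595.8901 276.0319] top [206.252  227.7263]
seat side [581.1604 250.6279] top [189.5096 239.4301]
```

View pics/g5.png

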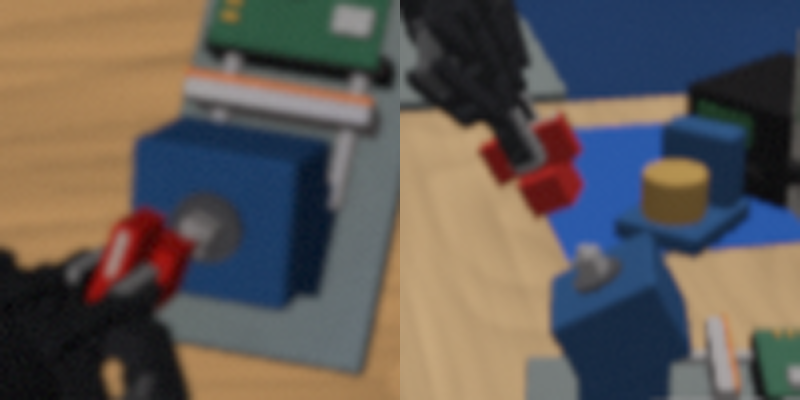

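```bash
python3 -m crank '[[[0.1,0.1,-0.2,0.3,-0.17,0.3,0.8],[0,0,0,0,0,1,0.8],[0,0,0,0,0,1,0.8],[0,0,0,0,0,0.3,0.8],[0,0,0,0,0,0,0.8],[0,0,0,0,0,0,0.8]]]' 60
python3 pi.py .0303 .29
```

```text
clock: 14.55
tool_pos: [0.5326, 0.2317, 0.1586]
orientation: [2.991, 0.467, 2.626]
contact_force: [-0.1, -0.3, -1.1]
gripper_width: 0.0102
grasp_force: 60.1
[ 0.46    0.3759  1.9156 -0.5989  0.5285 -0.1572] [-0.0664 -0.3299 -1.1364] 0.010197324551588893
turn [0.0102 0.018  0.0029] rows>= 0.0020958296084734136 | shift before turn [-0.1049  0.0139  2.7017] after [-0.1058  0.0144  2.7017]
```

```bash
python3 -m crank '[[[0,0,0,0,0,0.5,0.8],[0,0,0,0,0,0.3,0.8],[0,0,0,0,0,0.3,0.8],[0,0,0,0,0,0.2,0.8],[0,0,0,0,0,0,0.8],[0,0,0,0,0,0,0.8]]]' 60
python3 pi.py .0303 .29
```

```text
clock: 15.15
tool_pos: [0.5387, 0.2307, 0.1474]
orientation: [2.99, 0.467, 2.626]
contact_force: [1.3, 0.9, -1.6]
gripper_width: 0.0107
grasp_force: 60.1
[ 0.4524  0.4017  1.9118 -0.6184  0.5066 -0.1408] [ 1.2553  0.9442 -1.5974] 0.0106945819813568
turn [0.0426 0.0369 0.0069] rows>= 0.00495952513607885 | shift before turn [-0.0898 -0.0051  1.4137] after [-0.0907 -0.004   1.4137]
```

```bash
python3 -m crank '[[[0,0,0,0,0,0.2,0.8],[0,0,0,0,0,0.2,0.8],[0,0,0,0,0,0.2,0.8],[0,0,0,0,0,0,0.8]]]' 60
python3 pi.py .0303 .29
```

```text
clock: 15.55
tool_pos: [0.5416, 0.2301, 0.1419]
orientation: [2.99, 0.467, 2.626]
contact_force: [3.1, 0.6, -0.5]
gripper_width: 0.0105
grasp_force: 60.1
[ 0.4488  0.4142  1.9097 -0.628   0.4966 -0.1326] [ 3.0967  0.5883 -0.5065] 0.010487217492636466
turn [0.0471 0.038  0.0039] rows>= 0.0054853673016786765 | shift before turn [-0.0871 -0.0082  0.7961] after [-0.0876 -0.0075  0.796 ]
```

Sliding on with little force; continue to home.

```bash
python3 -m crank '[[[0,0,0,0,0,0.2,0.8],[0,0,0,0,0,0.2,0.8],[0,0,0,0,0,0.2,0.8],[0,0,0,0,0,0.1,0.8],[0,0,0,0,0,0.1,0.8],[0,0,0,0,0,0,0.8]]]' 60
python3 pi.py .0303 .29
```

```text
clock: 16.15
tool_pos: [0.5452, 0.2294, 0.135]
orientation: [2.99, 0.467, 2.626]
contact_force: [3.7, 1.4, 0.9]
gripper_width: 0.0104
grasp_force: 60.2
[ 0.4443  0.4301  1.9068 -0.6407  0.4841 -0.1217] [3.729  1.3853 0.946 ] 0.010375870203641517
turn [ 0.0478  0.0392 -0.    ] rows>= 0.0055702079480855985 | shift before turn [-0.0872 -0.0094  0.0097] after [-0.0872 -0.0094  0.0097]
```

```bash
python3 -m crank '[[[0,0,0,0,0,0.1,0.8],[0,0,0,0,0,0.1,0.8],[0,0,0,0,0,0,0.8]]]' 60
python3 pi.py .0303 .29
```

```text
clock: 16.45
tool_pos: [0.5456, 0.2295, 0.1348]
orientation: [2.989, 0.468, 2.625]
contact_force: [-16.8, 1.0, 27.3]
gripper_width: 0.0106
grasp_force: 64.7
[ 0.4445  0.4309  1.9065 -0.6432  0.4834 -0.1189] [-16.801    1.0261  27.2709] 0.010618394483635881
turn [ 0.0641  0.0911 -0.018 ] rows>= 0.010603016098241434 | shift before turn [-0.0725 -0.0302 -0.024 ] after [-0.0725 -0.0302 -0.0241]
```

```bash
python3 -m crank '[[[0,0,0,0,0,-0.12,0.8],[0,0,5,0,0,0,0.8],[0,0,6,0,0,0,0.8],[0,0,6,0,0,0,0.8],[0,0,6,0,0,0,0.8],[0,0,6,0,0,0,0.8],[0,0,6,0,0,0,0.8],[0,0,6,0,0,0,0.8],[0,0,6,0,0,0,0.8],[0,0,5,0,0,0,0.8],[0,0,0,0,0,0,0.8]]]' 60
cat > js.py <<'E'
from h import *
from cell import readout,snapshot
import sys
st=readout.sense();R=Ro.from_euler('xyz',st["orientation"]).as_matrix()
print("F tool",R.T@st["contact_force"],"M tool",R.T@st["ft_torque"])
T=snapshot("top")
# jaw orange stripe & board position along holder x at y=0 and +-20mm (z .052 for jaw)
im=T["image"].astype(int)
for y in(-.03,-.015,0.,.015):
    best=[]
    for x in np.arange(-.01,.05,.0005):
        u,v=proj(T,O+H@np.array([x,y,.052])); p=cv2.getRectSubPix(T["image"],(1,1),(float(u),float(v)))[0,0].astype(int)
        best.append((p[0]-p[2],p[1]-p[0],x))
    print(y,"orange x",max(best)[2],"first green",[round(b[2],4) for b in best if b[1]>15][:1])
E
python3 pi.py .0303 1.3; python3 js.py
```

```text
clock: 17.55
tool_pos: [0.5454, 0.2299, 0.1349]
orientation: [2.68, 0.17, 1.711]
contact_force: [-4.4, 3.5, 10.3]
gripper_width: 0.0109
grasp_force: 61.9
[ 0.4447  0.4306  1.9066 -0.6414  0.4831  0.7899] [-4.3761  3.4694 10.3261] 0.010861321472098624
turn [ 0.1037 -0.0551  5.7   ] rows>= 0.6635576082951237 | shift before turn [-0.1017  0.0444 -0.0053] after [-0.0968  0.0543 -0.0053]
F tool [  2.2437   1.3978 -11.438 ] M tool [-0.0917  0.49    0.0207]
-0.03 orange x 0.02500000000000003 first green [np.float64(0.03)]
-0.015 orange x 0.02500000000000003 first green [np.float64(0.03)]
0.0 orange x 0.02500000000000003 first green [np.float64(0.0305)]
0.015 orange x 0.02600000000000003 first green [np.float64(0.0305)]
```

```bash
python3 -m crank '[[[0,0,3,0,0,0,0.8],[0,0,3,0,0,0,0.8],[0,0,2,0,0,0,0.8],[0,0,0,0,0,0,0.8]]]' 60
python3 pi.py .0303 1.3; python3 js.py
```

```text
clock: 18.0
tool_pos: [0.5454, 0.2299, 0.1349]
orientation: [2.662, 0.107, 1.587]
contact_force: [-4.1, 5.9, 9.1]
gripper_width: 0.011
grasp_force: 61.8
[ 0.4447  0.4306  1.9065 -0.6414  0.483   0.9277] [-4.1479  5.9294  9.1183] 0.010960292621059986
turn [ 0.1023 -0.0663 -2.1942] rows>= 0.2554389461096847 | shift before turn [-0.0971  0.0568 -0.0066] after [-0.0992  0.0531 -0.0066]
F tool [  4.9864   0.8833 -10.4815] M tool [0.0097 0.5825 0.0261]
-0.03 orange x 0.02750000000000003 first green [np.float64(0.0325)]
-0.015 orange x 0.02700000000000003 first green [np.float64(0.0325)]
0.0 orange x 0.028500000000000032 first green [np.float64(0.033)]
0.015 orange x 0.028500000000000032 first green [np.float64(0.033)]
```

```bash
python3 -m crank '[[[0,0,3,0,0,0,0.8],[0,0,2,0,0,0,0.8],[0,0,2,0,0,0,0.8],[0,0,0,0,0,0,0.8]]]' 60
python3 pi.py .0303 1.3; python3 js.py
```

```text
clock: 18.45
tool_pos: [0.5458, 0.2298, 0.1351]
orientation: [2.653, 0.051, 1.479]
contact_force: [-2.4, 2.3, 9.9]
gripper_width: 0.0104
grasp_force: 61.6
[ 0.4444  0.4306  1.9061 -0.642   0.483   1.0498] [-2.4123  2.3352  9.9337] 0.010384585074578134
turn [ 0.1333 -0.0635 -9.191 ] rows>= 1.0699656716580683 | shift before turn [-0.0787  0.0233 -0.0044] after [-0.0814  0.0105 -0.0044]
F tool [  1.599    2.3942 -10.0828] M tool [-0.4292  0.3579 -0.0059]
-0.03 orange x 0.02750000000000003 first green [np.float64(0.033)]
-0.015 orange x 0.029000000000000033 first green [np.float64(0.033)]
0.0 orange x 0.029000000000000033 first green [np.float64(0.033)]
0.015 orange x 0.029000000000000033 first green [np.float64(0.0335)]
```

```bash
python3 -m crank '[[[0,0,2,0,0,0,0.8],[0,0,2,0,0,0,0.8],[0,0,2,0,0,0,0.8],[0,0,0,0,0,0,0.8]]]' 60
python3 pi.py .0303 1.3; python3 js.py
```

```text
clock: 18.9
tool_pos: [0.5459, 0.2297, 0.1352]
orientation: [2.651, 0.002, 1.387]
contact_force: [-0.8, 2.3, 10.4]
gripper_width: 0.0109
grasp_force: 61.7
[ 0.4443  0.4305  1.906  -0.6425  0.4831  1.1541] [-0.7594  2.3492 10.4096] 0.010874032820561475
turn [  0.1456  -0.0608 -15.1372] rows>= 1.7621919059010631 | shift before turn [-0.073   0.0193 -0.003 ] after [-0.0755 -0.0005 -0.003 ]
F tool [ 2.1516  3.8742 -9.7374] M tool [-0.5437  0.2658 -0.4366]
-0.03 orange x 0.02750000000000003 first green [np.float64(0.0325)]
-0.015 orange x 0.029000000000000033 first green [np.float64(0.033)]
0.0 orange x 0.029000000000000033 first green [np.float64(0.033)]
0.015 orange x 0.029000000000000033 first green [np.float64(0.0335)]
```

```bash
python3 -m crank '[[[0,0,0,0,0,0,2],[0,0,0,0,0,0,3.5],[0,0,0,0,0,0,3.5],[0,0,0,0,0,0,3.5],[0,0,0,0,0,-1,3.5],[0,0,0,0,0,-2,3.5],[0,0,0,0,0,-4,3.5],[0,0,0,0,0,-4,3.5],[0,0,0,0,0,-2,3.5],[0,0,0,0,0,0,3.5]]]' 40
python3 js.py
python3 - <<'E'
from h import *
from cell import snapshot
T,S=snapshot("top"),snapshot("side")
t=T["image"][85:245,110:230,::-1];s=S["image"][100:370,190:380,::-1]
cv2.imwrite("pics/g6.png",np.hstack([cv2.resize(t,(400,533),interpolation=cv2.INTER_CUBIC),cv2.resize(s,(400,533),interpolation=cv2.INTER_CUBIC)]))
tr=Ro.from_euler('z',1.3).as_matrix()
for z in(0,.052):
  for x in(-.03,.03): 
    X=SEAT+SR@Ro.from_euler('z',-1.3).as_matrix()@np.array([x,0,z]); print(x,z,"side",proj(S,X),"top",proj(T,X))
for m,s,c in blobs(S,(0,180,90),(6,255,255)): print("side",s,c)
for m,s,c in blobs(T,(0,180,90),(6,255,255)): print("top",s,c)
E
```

```text
clock: 19.95
tool_pos: [0.4851, 0.2416, 0.2522]
orientation: [2.649, -0.0, 1.388]
contact_force: [-0.6, -0.3, -0.0]
gripper_width: 0.0347
grasp_force: 0.0
F tool [-0.3581 -0.4823 -0.2025] M tool [ 0.223  -0.01    0.0367]
-0.03 orange x 0.02750000000000003 first green [np.float64(0.033)]
-0.015 orange x 0.029000000000000033 first green [np.float64(0.033)]
0.0 orange x 0.029000000000000033 first green [np.float64(0.033)]
0.015 orange x 0.029000000000000033 first green [np.float64(0.0335)]
-0.03 0 side [245.6139 145.1138] top [146.1193 188.2059]
0.03 0 side [251.7504 152.3519] top [176.4487 184.8863]
-0.03 0.052 side [236.0586 128.6788] top [133.5236 196.2813]
0.03 0.052 side [241.8165 135.1687] top [166.2039 192.7969]
side [239 129  14  22 129] [245.0465 142.1008]
side [253 205  21  40 536] [263.4552 227.9254]
side [194 277  11  19 134] [199.1119 287.709 ]
top [134 181  36  16 341] [152.3695 189.4047]
top [266 189  38  24 440] [285.6659 201.2227]
top [342 268  18  11  86] [350.1279 274.3488]
```

View pics/g6.png

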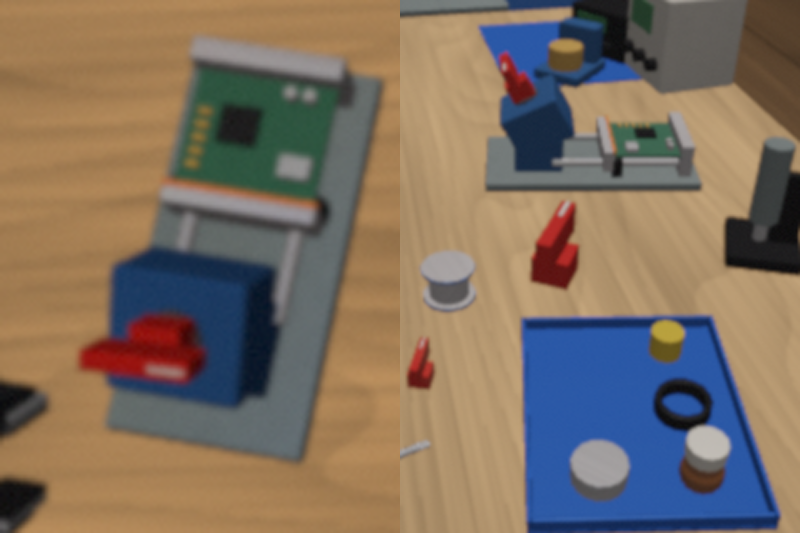

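```bash
python3 -c "
from cell import bot
print(bot.close_job())"
```

```text
the job is handed in; nothing more can be done
None
```

The job is handed in at about 20 s on the clock: the yellow cap stands in the blue tray, the red knob is home on the spindle and turned clockwise to the stop with the jaw shut on the board. In the last pictures the jar, lens ring, tin and spool look undisturbed.

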